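# Press-mix the small bottle on the covered mixer

### The arm

A 6-joint arm with a two-finger parallel gripper is mounted at the origin on a cart in front of the work surface, level with it; the furniture and walls round the work are solid. World frame = base frame: x ahead of the robot, y to its left, z up, the work surface at z = 0. Lengths are in m, angles in rad, forces in N, time in s.
With the tool pointing down it reaches from about 0.15 to 0.775 m from the base axis. Payload 6.1 kg.
Tool frame: the origin (TCP) lies midway between the tips of the shut fingers; the grasp point (between the pads) lies 19 mm behind it; z points along the fingers, y is the line along which they close (so a half turn about z gives the same grasp; the last joint's range is limited). The gripper opens to 85 mm and grips with 20 to 120 N. Pads are 22 mm wide; open, the fingers measure 114 mm over their backs; the gripper's body (76 mm by 85 mm) begins 54 mm behind the grasp point. The pads swing forward as they close: fully open they stand 13 mm farther back than shut.
Start: joints at [-1.139, 0.126, -0.04, 1.405, 0, 1.571], TCP at [0.22, -0.477, 0.21] pointing down, gripper open.
Joint ranges: [-2.72, 2.72], [-0.95, 1.95], [-1.27, 1.35], [-1.78, 2.02], [-1.46, 1.47], [-3.14, 3.14]. Speed limits (rad/s): [2.39, 2.39, 3.01, 3.14, 3.14, 3.14].

### API

Orientations are given as a rotation vector (axis times angle).
In Python, from workcell import bot gives the robot as it stands. The module is installed in compiled form; this text tells all that it offers.
- The arm moves only by the tool carry_out, never from a script. Its argument "motion" is a list of rows, each a list of 7 numbers: the opening, from 0 (shut) to 1 (fully open), then the shift along the tool's x, y, z in units of 500 mm (1.0 is 500 mm), then the turn, a rotation vector about the tool's x, y, z in units of 2 rad (1.0 is 2 rad). In form: [[grip, dx, dy, dz, rx, ry, rz], ...]. A call has 1 to 12 rows; each row shifts and turns the commanded pose from where the row before left it, along the tool's axes as they then stand; what a row does not reach is not made up. A row lasts 1/8 s, in which the tool goes at most 62.5 mm and 10.7 degrees, less where a joint would pass 70% of its speed; a pose out of reach is approached as far as the arm can. A call with a number of a shift or a turn outside -1 to 1 is refused whole. A call with a gripper value outside its range is refused whole. The fingers move at their own pace and stop on an object; the grip force is fixed at half the most. Time passes only in rows, so rows that do not move let the fingers close. It gives the time, the measured TCP pose, the force, the opening and the grip force at its end, in the units of the state.
- bot.get_state(): the state, without advancing time (a new reading comes with each control period).
- bot.snapshot(name): name is "scene" or "top"; returns (picture, depth): 420x560x3 uint8, blue, green, red; 420x560 float32, m along the optical axis (not along the pixel's ray), 0 where there is no reading.
- bot.camera_info(name): a dict with "mtx" (3x3 intrinsics, pixels), "R" (3x3) and "t" (3): a world point X has camera coordinates R X + t. Camera axes: x right, y down, z forward; pixel columns grow to the right and rows downward; lengths in m; the calibration is good to about 2 mm. A picture is of the moment at which its call begins. camera_info takes no time and is no camera call.
- bot.job_done(): hands the job in; it is judged then, once.
Trained networks look in the newest picture that a camera, given by its name, has taken for a name from the list of things; names that differ only in an ending like _2 or _b are one class to them, and where a whole thing is asked for, a point or a joint stands for the part that bears it (a point fixed in the world has none). Each returns a list of dicts, best first, with "p" (0 to 1); they miss things now and then, are a little off and sometimes report something else, mostly with a low value. They report only what shows in the picture. A call takes as long as a camera call.
- bot.trace(camera, name): "mask" (420x560 bool, what is visible of it) and "bbox" ([centre column, centre row, width, height] in pixels, round what is visible of it).
The state is a dict: "time": time; "joints": joint angles; "dq": joint speeds; "tau": joint torques, N m; "eef_pos": TCP position; "orientation": TCP orientation; "wrist_force": force on the tool from outside, world axes, zero at the start; "moment": the same for the moment, N m; "opening": opening from 0.0 (shut) to 1.0 (fully open); "grasp_force": force on a finger pad.
Only numpy, scipy, OpenCV 4.12 (cv2) and the standard library are available. Lean on these libraries where they do the work, as an engineer would, in place of code of your own. Each camera call takes 0.05 s, during which the arm holds its last target. There are 200 camera calls.

### The job

Push the mixer's sliding dust cover fully open, then hold the small blue-capped glass bottle upright on the mixer's sprung pad, press the pad all the way down and keep it there for a good second. Afterwards stand the bottle upright on the free end of the white foam tray, leaving the cover open and the other things standing where they are.

Things in the scene. Friction and masses are not known exactly. Their poses are not given: they have to be found in the camera images.
- bottle_center (a point): Centre (half-way up) of the small clear glass bottle with a blue screw cap, the smallest of the three bottles: round, upright, 105 mm tall, point 52.5 mm above its underside. Body 56 mm across up to 65 mm above its underside, narrow neck, then the cap, 40 mm across, over the top 24 mm. Weighs 0.1 to 0.2 kg. z axis up; its yaw has no meaning. Fixed cap, can be gripped by the cap.
- mixer: The press-to-run mixer, a white housing 120 mm (x) by 200 mm (y) with a grey top at z 60 mm, fixed to the bench. Origin: centre of its underside; x and y lie along its sides, its control panel is on the -x face. Two aluminium guide rails, 6 mm wide, run along y at x = +-53 mm, top 87 mm high. The pad's axis is at x 0, y -45 mm; the cover slides along +y over the pad.
- pad_top (a point): Centre of the upper face of the mixer's round black rubber pad (68 mm across), 74 mm above the bench when up; the point moves down with the pad.
- mixer_pad (a joint): Travel of the sprung pad in m: 0 up, 0.008 fully down against its stop. It takes 3 N to start it and 7.8 N to hold it fully down; a bottle merely standing on it does not press it down, and it springs back when released.
- cover_tab (a point): Centre of the finger tab on the mixer's dust cover: an upright plate 50 mm along the mixer's x, 8 mm thick along its y, rising from the 4 mm cover plate (top 83 mm above the bench) to 115 mm; point 98 mm above the bench. Axes as the mixer's. The tab stands on the -y edge of the 98 x 88 mm cover plate, which reaches 84 mm from the tab towards +y. The tab moves with the cover; push it (or pinch it) towards the mixer's +y.
- mixer_cover (a joint): Travel of the dust cover along the mixer's +y in m: 0 shut over the pad, 0.090 fully open at its stop. About 1.5 N of friction; it stays where it is left.
- foam_tray: White foam tray, a flat-topped slab 93 mm (x) by 201 mm (y), 18 mm high, fixed. Origin: centre of its underside. A low violet block stands on its -y end; the other (+y) end is free.
- block_f: Low violet moulded tube block, 62 x 62 x 26 mm, standing on the -y end of the foam tray; origin at the centre of its underside. Bystander.
- bottle_250: Larger clear glass bottle with an orange cap, 70 mm across, 143 mm tall, close beside the small bottle; origin at the centre of its underside. Bystander.
- orange_bottle: Orange squeeze bottle with a black spout, 65 mm across, 126 mm tall, close beside the small bottle; origin at the centre of its underside. Bystander.
- block_c: Violet moulded tube block, 62 x 62 x 48 mm, close beside the small bottle; origin at the centre of its underside. Bystander.

How it is judged:
On the way, in this order (a step that is already met when the one before it is completed fails the run):
1. the dust cover is pushed fully open (within 8 mm of its stop) (value of joint mixer_cover above 0.082 m), for 0.2 s.
2. the small bottle, upright and centred on the pad within 22 mm, holds the pad fully down (within 1 mm of its stop) for 0.8 s (value of joint mixer_cover above 0.082 m and value of joint mixer_pad above 0.007 m and horizontal distance between bottle_center and pad_top below 0.022 m and distance between bottle_center and pad_top below 0.06 m and angle between bottle_center's own z axis and vertical below 0.2 rad), for 0.8 s.
At the end, for the whole second after the job is handed in: the small bottle stands upright (within 0.08 rad) on the foam tray itself, its axis over the tray's free part and at least 6 mm inside the edge; the cover is still open within 8 mm of its stop, the pad has sprung back up (angle between bottle_center's own z axis and vertical below 0.08 rad and x of bottle_center in the frame of foam_tray between -0.04 and 0.04 m and y of bottle_center in the frame of foam_tray between -0.02 and 0.095 m and z of bottle_center in the frame of foam_tray between 0.066 and 0.077 m and value of joint mixer_cover above 0.082 m and value of joint mixer_pad below 0.002 m); the robot touches nothing.
It fails at once if the larger glass bottle is knocked over or shoved more than 30 mm (distance of bottle_250 from where it was at the start of the episode above 0.03 m or angle between bottle_250's own z axis and vertical above 0.4 rad).
It fails at once if the orange squeeze bottle is knocked over or shoved more than 30 mm (distance of orange_bottle from where it was at the start of the episode above 0.03 m or angle between orange_bottle's own z axis and vertical above 0.4 rad).
It fails at once if the violet block beside the bottle is knocked over or shoved more than 30 mm (distance of block_c from where it was at the start of the episode above 0.03 m or angle between block_c's own z axis and vertical above 0.4 rad).
It fails at once if the violet block on the tray is knocked over or shoved more than 30 mm (distance of block_f from where it was at the start of the episode above 0.03 m or angle between block_f's own z axis and vertical above 0.4 rad).
It also fails if it takes over 61 s, if anything falls off the work surface, if the arm or the gripper's body presses on something with over 40 N, if the wrist force passes 120 N, or if a joint passes its speed limit or range.

## Working session

There is one attempt and no reset: what is moved stays moved. The work goes in short steps, Python scripts to look and compute and a tool call to move; the robot and the scene stay as the last step left them, time stands still between calls to the robot, and variables do not carry over. Pictures are saved under pics/ and viewed, at most 10 in all, crops included, and the job is handed in when it is done.

Besides the shell and the picture viewer there is one more tool, called after "Emit:" by a JSON object that holds its "op" and its "data". carry_out: Moves the arm, as the interface text tells. Shifts and turns lie within -1 to 1; 1 stands for 500 mm of shift or 2 rad of turn. Its arguments: {"type":"object","properties":{"motion":{"type":"array","items":{"type":"array","items":{"type":"number","minimum":-1,"maximum":1}}}},"required":["motion"]}

```bash
mkdir -p pics
cat > h.py <<'E'
import numpy as np, cv2
from workcell import bot
def world(cam,mask,d):
    c=bot.camera_info(cam); v,u=np.nonzero(mask&(d>0)); z=d[v,u]
    P=np.linalg.inv(c['mtx'])@np.vstack([u*z,v*z,z])
    return (np.array(c['R']).T@(P-np.array(c['t']).reshape(3,1))).T
E
python3 - <<'E'
from h import *
np.set_printoptions(precision=3,suppress=True)
s=bot.get_state(); print(s)
for cam in ("scene","top"):
    p,d=bot.snapshot(cam); cv2.imwrite(f'pics/{cam}0.png',p); np.save(cam+'0.npy',d)
    c=bot.camera_info(cam); print(cam,-np.array(c['R']).T@np.array(c['t']),c['mtx'][0])
    for n in ("bottle_center","mixer","cover_tab","foam_tray","block_f","bottle_250","orange_bottle","block_c"):
        for r in bot.trace(cam,n)[:2]:
            if r['p']<.3: continue
            w=world(cam,r['mask'],d)
            print(n,round(r['p'],2),np.round(r['bbox']),len(w),*( [np.percentile(w,q,axis=0) for q in(3,50,97)] if len(w) else []))
E
```

```text
{'time': 0.0, 'joints': array([-1.139,  0.126, -0.041,  1.405,  0.   ,  1.571]), 'dq': array([-0.   ,  0.   ,  0.   , -0.002, -0.002,  0.002]), 'tau': array([ -0.001, -43.591,  35.293,   0.017,   0.   ,   0.   ]), 'eef_pos': array([ 0.22 , -0.476,  0.209]), 'orientation': array([-3.067, -0.673,  0.001]), 'wrist_force': array([ 0.076,  0.618, -0.2  ]), 'moment': array([ 0.027, -0.039, -0.003]), 'grasp_force': 0.0, 'opening': 1.0019915517595694}
scene [-0.061  0.845  0.888] [488.481   0.    269.868]
bottle_center 0.7 [242. 217.  25.  36.] 612 [ 0.621 -0.04   0.002] [0.638 0.021 0.061] [0.673 0.037 0.105]
mixer 0.64 [344. 186.  50.  65.] 2171 [ 0.404 -0.377  0.013] [ 0.472 -0.28   0.061] [ 0.538 -0.205  0.104]
cover_tab 0.63 [344. 165.  32.  26.] 655 [ 0.446 -0.373  0.079] [ 0.498 -0.336  0.083] [ 0.54  -0.28   0.113]
foam_tray 0.72 [210. 323.  93.  63.] 2424 [0.427 0.232 0.003] [0.486 0.308 0.018] [0.543 0.413 0.022]
block_f 0.97 [181. 324.  34.  31.] 716 [0.501 0.344 0.023] [0.53  0.377 0.04 ] [0.567 0.409 0.045]
block_f 0.71 [234. 244.  23.  25.] 614 [0.57  0.057 0.002] [0.599 0.099 
[... 958 characters left out ...]
 74.  63.] 1968 [0.43  0.224 0.   ] [0.491 0.296 0.017] [0.567 0.396 0.023]
block_f 0.92 [129. 229.  27.  24.] 518 [0.505 0.338 0.018] [0.537 0.37  0.039] [0.57  0.405 0.046]
block_f 0.62 [234. 215.  30.  28.] 527 [ 0.572  0.051 -0.001] [0.607 0.085 0.042] [0.642 0.119 0.049]
bottle_250 0.9 [294. 186.  24.  32.] 645 [ 0.66  -0.105  0.018] [ 0.678 -0.075  0.104] [ 0.711 -0.047  0.145]
orange_bottle 0.8 [272. 236.  24.  25.] 522 [ 0.531 -0.056  0.017] [ 0.555 -0.028  0.094] [ 0.587 -0.001  0.115]
block_c 0.92 [129. 229.  27.  24.] 518 [0.505 0.338 0.018] [0.537 0.37  0.039] [0.57  0.405 0.046]
block_c 0.62 [234. 215.  30.  28.] 527 [ 0.572  0.051 -0.001] [0.607 0.085 0.042] [0.642 0.119 0.049]
```

Run:
```python
from h import *
np.set_printoptions(precision=3,suppress=True)
D={c:np.load(c+'0.npy') for c in("scene","top")}
full=np.ones((420,560),bool)
W={c:world(c,full,D[c]) for c in D}
def rect(name,c,lo,hi,box):
    w=W[c]; m=(w[:,2]>lo)&(w[:,2]<hi)&(w[:,0]>box[0])&(w[:,0]<box[1])&(w[:,1]>box[2])&(w[:,1]<box[3])
    q=w[m]; 
    if len(q)<4: print(name,c,len(q)); return
    r=cv2.minAreaRect((q[:,:2]*1000).astype(np.float32)); (cc,rad)=cv2.minEnclosingCircle((q[:,:2]*1000).astype(np.float32))
    print(name,c,len(q),'med',np.median(q,0),'rect',np.round(r[0]),np.round(r[1]),round(r[2],1),'circ',np.round(cc),round(rad))
for c in D:
    rect('tab',c,.09,.118,(.4,.58,-.42,-.18))
    rect('mixtop+rails',c,.052,.095,(.38,.6,-.42,-.18))
    rect('cover',c,.078,.095,(.38,.6,-.42,-.18))
    rect('cap',c,.098,.112,(.6,.68,-.035,.05))
    rect('b250',c,.135,.15,(.6,.75,-.13,-.03))
    rect('orange',c,.075,.13,(.5,.6,-.07,.02))
    rect('blockc',c,.043,.055,(.55,.66,.04,.14))
    rect('blockf',c,.038,.05,(.45,.6,.3,.43))
    rect('tray',c,.013,.023,(.38,.62,.18,.44))
def crop(f,u,v,w,h,s): return cv2.resize(cv2.imread(f)[v:v+h,u:u+w],None,fx=s,fy=s)
a=crop('pics/top0.png',80,150,360,190,2.2); b=crop('pics/scene0.png',130,130,270,1,1)
cv2.imwrite('pics/a.png',a)
```

```text
tab scene 137 med [ 0.504 -0.362  0.103] rect [ 471. -308.] [ 80. 150.] 20.4 circ [ 469. -306.] 83
mixtop+rails scene 1505 med [ 0.478 -0.293  0.064] rect [ 483. -307.] [118. 198.] 21.5 circ [ 486. -309.] 110
cover scene 700 med [ 0.495 -0.324  0.083] rect [ 486. -309.] [112. 193.] 22.3 circ [ 487. -309.] 110
cap scene 99 med [0.647 0.012 0.104] rect [649.   8.] [33. 37.] 36.8 circ [649.   9.] 19
b250 scene 152 med [ 0.69  -0.071  0.142] rect [693. -73.] [49. 48.] 0.0 circ [695. -73.] 28
orange scene 392 med [ 0.553 -0.014  0.095] rect [558. -21.] [63. 62.] 36.0 circ [559. -21.] 33
blockc scene 257 med [0.607 0.09  0.046] rect [608.  89.] [59. 65.] 37.5 circ [608.  88.] 41
blockf scene 473 med [0.536 0.375 0.042] rect [537. 374.] [61. 64.] 62.2 circ [537. 374.] 41
tray scene 2096 med [0.488 0.304 0.019] rect [501. 318.] [201.  96.] 60.6 circ [500. 319.] 106
tab top 124 med [ 0.508 -0.364  0.109] rect [ 470. -326.] [ 72. 189.] 61.4 circ [ 483. -302.] 95
mixtop+rails top 3038 med [ 0.485 -0.306  0.077] rect [ 488. -314.] [121. 199.] 22.3 circ [ 488. -313.] 110
cover top 1468 med [ 0.495 -0.327  0.083] rect [ 489. -314.] [112. 189.] 22.2 circ [ 490. -314.] 108
cap top 141 med [0.65  0.007 0.104] rect [650.   6.] [35. 35.] 30.5 circ [651.   7.] 18
b250 top 270 med [ 0.694 -0.077  0.142] rect [694. -77.] [49. 45.] 5.3 circ [694. -77.] 25
orange top 472 med [ 0.559 -0.028  0.095] rect [563. -28.] [64. 64.] 70.8 circ [563. -28.] 33
blockc top 246 med [0.608 0.084 0.046] rect [609.  85.] [62. 61.] 39.3 circ [609.  85.] 39
blockf top 295 med [0.538 0.371 0.042] rect [538. 371.] [62. 61.] 62.5 circ [539. 372.] 40
tray top 1757 med [0.493 0.299 0.018] rect [502. 315.] [200.  92.] 61.2 circ [503. 315.] 106
```

View pics/a.png

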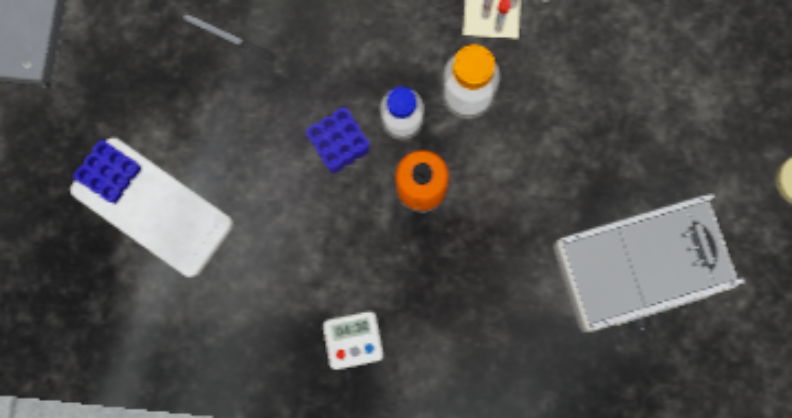

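View pics/scene0.png

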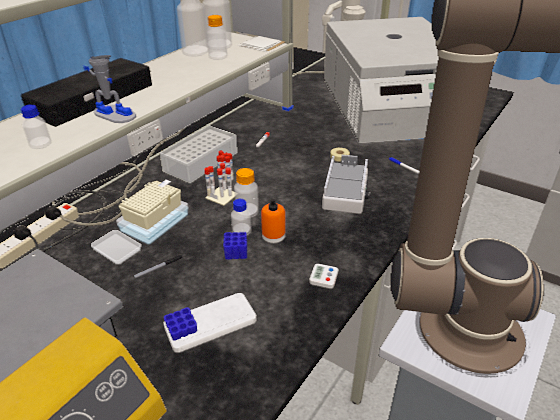

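The top view shows the mixer at crop px (650,265), with the tab and a black crescent of pad at (705,245). The small blue-capped bottle is at (402,105), between orange, orange-capped and block; the tray's free end is at lower right (200,245). The cover seems partly open already, so I'll measure the tab in the mixer frame.

Run:
```python
from h import *
np.set_printoptions(precision=3,suppress=True)
yaw=np.deg2rad(22.0); C=np.array([.487,-.3125]); R=np.array([[np.cos(yaw),-np.sin(yaw)],[np.sin(yaw),np.cos(yaw)]])
for c in("scene","top"):
    w=world(c,np.ones((420,560),bool),np.load(c+'0.npy')); L=np.c_[(w[:,:2]-C)@R,w[:,2]]
    m=(abs(L[:,0])<.075)&(abs(L[:,1])<.115)&(L[:,2]>.02); L=L[m]
    t=L[(L[:,2]>.095)&(L[:,2]<.12)&(abs(L[:,0])<.04)]; print(c,'tab',len(t),np.percentile(t,[5,50,95],axis=0))
    for y in np.arange(-.1,.1,.01):
        q=L[(abs(L[:,1]-y)<.005)&(abs(L[:,0])<.035)]
        print(round(y,2),len(q),np.percentile(q[:,2],[10,50,90]) if len(q) else '')
    s=L[(L[:,2]>.055)]; print('ext',np.percentile(s,[1,99],axis=0))
cv2.imwrite('pics/b.png',np.hstack([cv2.resize(cv2.imread('pics/top0.png')[230:310,325:425],None,fx=4,fy=4),cv2.resize(cv2.imread('pics/scene0.png')[140:220,305:405],None,fx=4,fy=4)]))
```

```text
scene tab 109 [[-0.022 -0.06   0.096]
 [-0.001 -0.055  0.106]
 [ 0.023 -0.048  0.115]]
-0.1 0 
-0.09 0 
-0.08 0 
-0.07 0 
-0.06 75 [0.083 0.101 0.113]
-0.05 114 [0.082 0.095 0.113]
-0.04 50 [0.08  0.083 0.093]
-0.03 38 [0.081 0.083 0.085]
-0.02 38 [0.08  0.082 0.085]
-0.01 41 [0.079 0.083 0.085]
-0.0 73 [0.058 0.08  0.085]
0.01 82 [0.059 0.08  0.084]
0.02 94 [0.059 0.08  0.083]
0.03 57 [0.058 0.061 0.083]
0.04 46 [0.057 0.06  0.062]
0.05 43 [0.058 0.06  0.063]
0.06 42 [0.058 0.061 0.062]
0.07 46 [0.058 0.06  0.063]
0.08 49 [0.058 0.06  0.062]
0.09 93 [0.034 0.057 0.061]
ext [[-0.056 -0.076  0.056]
 [ 0.055  0.099  0.114]]
top tab 108 [[-0.021 -0.062  0.096]
 [ 0.002 -0.057  0.111]
 [ 0.022 -0.049  0.117]]
-0.1 47 [0.053 0.057 0.061]
-0.09 94 [0.056 0.059 0.063]
-0.08 58 [0.058 0.062 0.075]
-0.07 13 [0.059 0.061 0.064]
-0.06 132 [0.081 0.106 0.115]
-0.05 117 [0.079 0.083 0.1  ]
-0.04 101 [0.079 0.081 0.085]
-0.03 96 [0.079 0.082 0.085]
-0.02 101 [0.079 0.082 0.085]
-0.01 99 [0.079 0.082 0.086]
-0.0 102 [0.079 0.083 0.086]
0.01 103 [0.079 0.082 0.085]
0.02 151 [0.058 0.08  0.084]
0.03 95 [0.056 0.059 0.063]
0.04 96 [0.057 0.06  0.063]
0.05 99 [0.057 0.06  0.062]
0.06 94 [0.056 0.059 0.062]
0.07 96 [0.056 0.06  0.062]
0.08 99 [0.056 0.06  0.063]
0.09 110 [0.053 0.058 0.061]
ext [[-0.054 -0.097  0.055]
 [ 0.056  0.092  0.114]]
```

View pics/b.png

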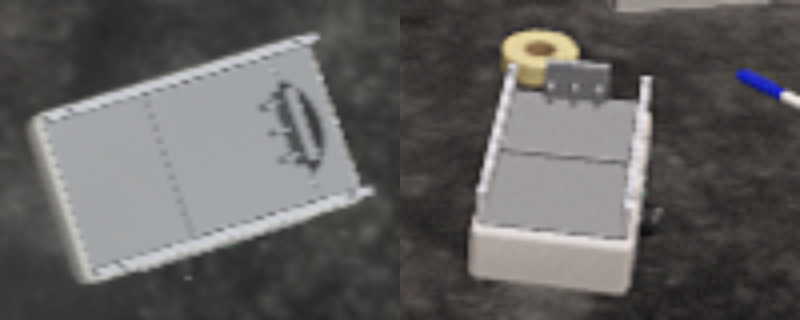

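The cover is already about 28 mm open, with the tab at mixer y = −57 mm. I'll go behind the tab with shut fingers.

Emit:
{"op": "carry_out", "data": {"motion": [[0,0,0,0,0,0,0.0244],[0,0.077,0.012,0,0,0,0],[0,0.077,0.012,0,0,0,0],[0,0.077,0.012,0,0,0,0],[0,0.077,0.012,0,0,0,0],[0,0.077,0.012,0,0,0,0],[0,0.077,0.012,0,0,0,0],[0,0.077,0.012,0,0,0,0],[0,0.079,0.013,0,0,0,0],[0,0,0,0.06,0,0,0],[0,0,0,0.05,0,0,0],[0,0,0,0,0,0,0]]}}

```text
time: 2.4
eef_pos: [0.5235, -0.4054, 0.1524]
orientation: [-3.081, -0.598, 0.005]
wrist_force: [0.1, -0.2, 0.1]
opening: -0.003
grasp_force: 0.0
```

Emit:
{"op": "carry_out", "data": {"motion": [[0,0,0,0.06,0,0,0],[0,0,0,0.054,0,0,0],[0,0,0,0,0,0,0],[0,0,-0.03,0,0,0,0],[0,0,-0.03,0,0,0,0],[0,0,-0.03,0,0,0,0],[0,0,-0.03,0,0,0,0],[0,0,-0.02,0,0,0,0],[0,0,0,0,0,0,0]]}}

```text
time: 3.52
eef_pos: [0.4981, -0.3407, 0.0981]
orientation: [3.084, 0.599, 0.0]
wrist_force: [-0.1, 0.5, -0.1]
opening: 0.001
grasp_force: 0.0
```

Emit:
{"op": "carry_out", "data": {"motion": [[0,0,-0.006,0,0,0,0],[0,0,-0.006,0,0,0,0],[0,0,0,0,0,0,0]]}}

```text
time: 3.9
eef_pos: [0.496, -0.3358, 0.0977]
orientation: [-3.084, -0.598, 0.0]
wrist_force: [0.2, -0.3, -0.5]
opening: 0.003
grasp_force: 0.0
```

Emit:
{"op": "carry_out", "data": {"motion": [[0,0,-0.008,0,0,0,0],[0,0,-0.008,0,0,0,0],[0,0,0,0,0,0,0]]}}

```text
time: 4.28
eef_pos: [0.4929, -0.3281, 0.0978]
orientation: [-3.084, -0.598, 0.0]
wrist_force: [-0.4, 0.6, -0.7]
opening: -0.0
grasp_force: 0.0
```

Emit:
{"op": "carry_out", "data": {"motion": [[0,0,-0.008,0,0,0,0],[0,0,-0.004,0,0,0,0],[0,0,0,0,0,0,0]]}}

```text
time: 4.65
eef_pos: [0.4908, -0.3227, 0.0979]
orientation: [3.084, 0.598, 0.0]
wrist_force: [0.3, 0.3, -0.1]
opening: -0.001
grasp_force: 0.0
```

Run:
```python
from h import *
np.set_printoptions(precision=3,suppress=True)
yaw=np.deg2rad(22.0); C=np.array([.487,-.3125]); R=np.array([[np.cos(yaw),-np.sin(yaw)],[np.sin(yaw),np.cos(yaw)]])
for c in("scene","top"):
    p,d=bot.snapshot(c); cv2.imwrite(f'pics/{c}1.png',p)
    w=world(c,np.ones((420,560),bool),d); L=np.c_[(w[:,:2]-C)@R,w[:,2]]
    m=(abs(L[:,0])<.04)&(abs(L[:,1])<.13); L=L[m]
    for y in np.arange(-.0,.1,.01):
        q=L[(abs(L[:,1]-y)<.005)]
        print(c,round(y,2),len(q),np.percentile(q[:,2],[10,50,90]) if len(q) else '')
```

```text
scene -0.0 359 [0.06  0.224 0.46 ]
scene 0.01 576 [0.06  0.304 0.489]
scene 0.02 1199 [0.083 0.346 0.502]
scene 0.03 883 [0.08 0.37 0.5 ]
scene 0.04 689 [0.06  0.431 0.563]
scene 0.05 361 [-0.844  0.424  0.574]
scene 0.06 213 [-0.85   0.06   0.579]
scene 0.07 310 [-0.847 -0.627  0.578]
scene 0.08 396 [-0.846 -0.553  0.579]
scene 0.09 326 [-0.847  0.057  0.581]
top -0.0 426 [0.082 0.605 0.611]
top 0.01 471 [0.083 0.605 0.614]
top 0.02 732 [0.08  0.339 0.614]
top 0.03 614 [0.06  0.602 0.615]
top 0.04 658 [0.06  0.58  0.617]
top 0.05 491 [0.059 0.602 0.619]
top 0.06 406 [0.059 0.611 0.621]
top 0.07 379 [0.059 0.606 0.621]
top 0.08 343 [0.058 0.597 0.622]
top 0.09 293 [0.053 0.579 0.62 ]
```

Run:
```python
import cv2,numpy as np
cv2.imwrite('pics/c.png',np.hstack([cv2.resize(cv2.imread('pics/top1.png')[210:330,300:450],None,fx=2.6,fy=2.6),cv2.resize(cv2.imread('pics/scene1.png')[110:230,270:420],None,fx=2.6,fy=2.6)]))
```

```text
(no output)
```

View pics/c.png

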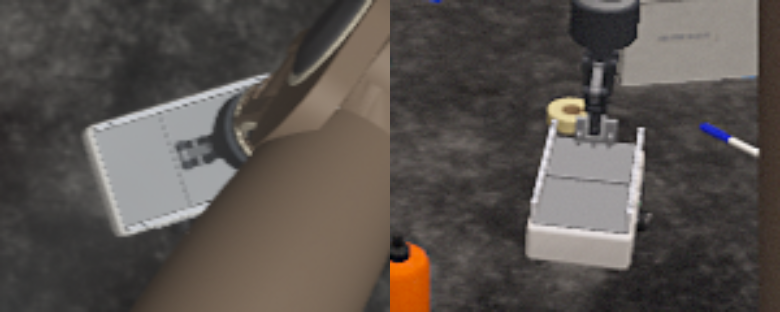

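Run:
```python
from h import *
np.set_printoptions(precision=3,suppress=True)
s=bot.get_state(); print(s['eef_pos'],s['joints'],s['wrist_force'])
yaw=np.deg2rad(22.0); C=np.array([.487,-.3125]); R=np.array([[np.cos(yaw),-np.sin(yaw)],[np.sin(yaw),np.cos(yaw)]])
def pr(cam,X):
    c=bot.camera_info(cam); q=c['mtx']@(np.array(c['R'])@X+np.array(c['t']).ravel()); return q[:2]/q[2]
for cam in('scene','top'):
    print(cam,'tcp',pr(cam,s['eef_pos']),'tab',[pr(cam,np.r_[C+R@[x,-.057],z]) for x,z in((0,.083),(0,.115),(-.025,.115),(.025,.115))])
p,d=bot.snapshot('scene')
w=world('scene',np.ones((420,560),bool),d); L=np.c_[(w[:,:2]-C)@R,w[:,2]].reshape(420,560,3) if (d>0).all() else None
if L is None:
    L=np.full((420,560,3),np.nan); v,u=np.nonzero(d>0); L[v,u]=np.c_[(w[:,:2]-C)@R,w[:,2]]
for v in range(146,178,2): print(v,*[tuple((L[v,u]*1000).round().tolist()) for u in range(339,362,3)])
```

```text
[ 0.491 -0.323  0.098] [-0.582  0.264 -0.116  1.191 -0.     2.177] [-0.964  0.22  -0.186]
scene tcp [346.949 167.462] tab [array([348.017, 163.913]), array([348.798, 155.06 ]), array([356.922, 155.855]), array([340.727, 154.271])]
top tcp [381.584 267.058] tab [array([396.522, 262.572]), array([399.962, 261.313]), array([403.255, 270.641]), array([396.697, 252.066])]
146 (52.0, -309.0, 3.0) (43.0, -326.0, -5.0) (7.0, 49.0, 204.0) (-2.0, 50.0, 206.0) (-10.0, 53.0, 208.0) (-16.0, 0.0, 180.0) (-11.0, -331.0, -2.0) (-22.0, -331.0, -1.0)
148 (48.0, -261.0, 22.0) (38.0, -274.0, 16.0) (7.0, 43.0, 195.0) (-2.0, 44.0, 196.0) (-10.0, 45.0, 197.0) (-2.0, -311.0, -1.0) (-13.0, -310.0, 1.0) (-24.0, -310.0, 3.0)
150 (47.0, -257.0, 16.0) (37.0, -257.0, 17.0) (7.0, 33.0, 182.0) (-2.0, 35.0, 184.0) (-10.0, 38.0, 187.0) (-4.0, -295.0, 0.0) (-14.0, -293.0, 3.0) (-25.0, -300.0, 0.0)
152 (47.0, -259.0, 7.0) (36.0, -250.0, 13.0) (7.0, 21.0, 169.0) (-1.0, 21.0, 170.0) (-10.0, 28.0, 175.0) (-5.0, -283.0, -1.0) (-15.0, -282.0, 0.0) (-26.0, -285.0, 0.0)
154 (44.0, -223.0, 19.0) (21.0, -57.0, 117.0) (8.0, -2.0
[... 1227 characters left out ...]
1.0, -33.0, 85.0) (-30.0, -37.0, 83.0) (-39.0, -37.0, 85.0)
170 (24.0, -24.0, 78.0) (15.0, -20.0, 81.0) (6.0, -25.0, 80.0) (-3.0, -27.0, 79.0) (-13.0, -24.0, 82.0) (-22.0, -25.0, 83.0) (-31.0, -25.0, 84.0) (-40.0, -32.0, 81.0)
172 (22.0, -5.0, 82.0) (13.0, -5.0, 83.0) (4.0, -6.0, 84.0) (-5.0, -13.0, 81.0) (-14.0, -10.0, 84.0) (-23.0, -11.0, 85.0) (-31.0, -21.0, 79.0) (-41.0, -18.0, 82.0)
174 (21.0, 3.0, 81.0) (12.0, 4.0, 82.0) (3.0, 5.0, 84.0) (-6.0, 5.0, 85.0) (-15.0, 0.0, 83.0) (-24.0, -5.0, 81.0) (-33.0, -5.0, 82.0) (-42.0, -6.0, 82.0)
176 (19.0, 21.0, 85.0) (11.0, 15.0, 82.0) (2.0, 10.0, 80.0) (-7.0, 8.0, 80.0) (-16.0, 13.0, 84.0) (-25.0, 10.0, 83.0) (-34.0, 5.0, 81.0) (-42.0, 2.0, 81.0)
```

The images put the fingertips at about z 0.118, while the TCP reads 0.098. So the fingers really sit about 20 mm higher than reported, and they passed over the 115 mm tab without moving it. I'll go back, come in 20 mm lower and push again, watching the force.

Emit:
{"op": "carry_out", "data": {"motion": [[0,0,0,-0.01,0,0,0],[0,0,0.06,0,0,0,0],[0,0,0.06,0,0,0,0],[0,0,0.062,0,0,0,0],[0,0,0,0,0,0,0],[0,0,0,0.05,0,0,0],[0,0,0,0,0,0,0],[0,0,-0.03,0,0,0,0],[0,0,-0.03,0,0,0,0],[0,0,-0.02,0,0,0,0],[0,0,0,0,0,0,0]]}}

```text
time: 6.18
eef_pos: [0.5098, -0.3691, 0.0787]
orientation: [3.083, 0.599, 0.001]
wrist_force: [0.7, 0.3, 0.3]
opening: 0.001
grasp_force: 0.0
```

Emit:
{"op": "carry_out", "data": {"motion": [[0,0,-0.02,0,0,0,0],[0,0,-0.02,0,0,0,0],[0,0,-0.01,0,0,0,0]]}}

```text
time: 6.55
eef_pos: [0.5004, -0.3464, 0.078]
orientation: [3.084, 0.598, 0.0]
wrist_force: [1.4, -1.9, 1.3]
opening: -0.001
grasp_force: 0.8
```

```bash
cat >> h.py <<'E'
yaw=np.deg2rad(22.0); C=np.array([.487,-.3125]); R=np.array([[np.cos(yaw),-np.sin(yaw)],[np.sin(yaw),np.cos(yaw)]])
def local(cam='scene'):
    p,d=bot.snapshot(cam); w=world(cam,np.ones((420,560),bool),d)
    L=np.full((420,560,3),np.nan); v,u=np.nonzero(d>0); L[v,u]=np.c_[(w[:,:2]-C)@R,w[:,2]]; return p,d,L
E
python3 - <<'E'
from h import *
p,d,L=local(); cv2.imwrite('pics/scene2.png',p); Q=L.reshape(-1,3)
for y in np.arange(-.09,.1,.01):
    q=Q[(abs(Q[:,1]-y)<.005)&(abs(Q[:,0])<.04)&(Q[:,2]>.03)&(Q[:,2]<.2)]
    print(round(y,2),len(q),np.percentile(q[:,2],[5,50,95]).round(3) if len(q) else '')
E
```

```text
-0.09 15 [0.058 0.061 0.063]
-0.08 8 [0.059 0.062 0.065]
-0.07 7 [0.058 0.061 0.063]
-0.06 9 [0.059 0.069 0.074]
-0.05 10 [0.066 0.074 0.187]
-0.04 12 [0.073 0.077 0.2  ]
-0.03 24 [0.112 0.123 0.169]
-0.02 157 [0.082 0.114 0.192]
-0.01 148 [0.081 0.099 0.183]
-0.0 77 [0.08  0.085 0.195]
0.01 76 [0.08  0.084 0.195]
0.02 85 [0.081 0.085 0.193]
0.03 60 [0.08  0.083 0.19 ]
0.04 92 [0.058 0.081 0.085]
0.05 102 [0.058 0.08  0.085]
0.06 105 [0.059 0.079 0.084]
0.07 80 [0.057 0.061 0.084]
0.08 46 [0.058 0.06  0.062]
0.09 101 [0.035 0.058 0.062]
```

Emit:
{"op": "carry_out", "data": {"motion": [[0,0,-0.016,0,0,0,0],[0,0,-0.016,0,0,0,0],[0,0,-0.012,0,0,0,0]]}}

```text
time: 6.98
eef_pos: [0.4921, -0.3261, 0.0778]
orientation: [-3.084, -0.598, 0.0]
wrist_force: [0.8, -1.9, 1.4]
opening: 0.001
grasp_force: 2.3
```

Emit:
{"op": "carry_out", "data": {"motion": [[0,0,-0.006,0,0,0,0],[0,0,-0.004,0,0,0,0]]}}

```text
time: 7.22
eef_pos: [0.492, -0.3258, 0.0782]
orientation: [3.076, 0.594, 0.001]
wrist_force: [7.4, -18.5, -7.4]
opening: 0.003
grasp_force: 9.7
```

The wrist force shows the cover hit its stop. I'll hold it briefly, back off and rise, then turn to the bottle yaw.

Emit:
{"op": "carry_out", "data": {"motion": [[0,0,0,0,0,0,0],[0,0,0,0,0,0,0],[0,0,0.03,0,0,0,0],[0,0,0,-0.08,0,0,-0.072],[0,0,0,-0.08,0,0,-0.072],[0,0,0,-0.08,0,0,-0.072],[0.7,0,0,-0.08,0,0,-0.072],[0.7,0,0,-0.04,0,0,-0.072],[0.7,0,0,0,0,0,-0.072],[0.7,0,0,0,0,0,-0.072],[0.7,0,0,0,0,0,-0.072],[0.7,0,0,0,0,0,-0.072]]}}

```text
time: 8.72
eef_pos: [0.4957, -0.3353, 0.2572]
orientation: [-2.091, -2.342, -0.001]
wrist_force: [0.1, 0.1, -0.2]
opening: 0.702
grasp_force: 0.0
```

Emit:
{"op": "carry_out", "data": {"motion": [[0.7,0,0,0,0,0,-0.072],[0.7,0,0,0,0,0,-0.072],[0.7,0,0,0,0,0,-0.072],[0.7,0,0,0,0,0,-0.072],[0.7,0,0,0,0,0,-0.072],[0.7,0,0,0,0,0,-0.072],[0.7,0,0,0,0,0,-0.072],[0.7,0,0,0,0,0,0]]}}

```text
time: 9.72
eef_pos: [0.4958, -0.3354, 0.2573]
orientation: [-0.71, -3.059, -0.002]
wrist_force: [-0.1, 0.0, 0.9]
opening: 0.699
grasp_force: 0.0
```

```bash
cat >> h.py <<'E'
from scipy.spatial.transform import Rotation as Ro
def delta(target,z=None):
    s=bot.get_state(); d=np.array(target)-s['eef_pos']
    Rm=Ro.from_rotvec(s['orientation']).as_matrix(); print('eef',s['eef_pos'].round(4),'toolY ang',np.degrees(np.arctan2(Rm[1,1],Rm[0,1])).round(1),'tilt',(Rm[:,2]).round(3),'units',(Rm.T@d/.5).round(4),'j',s['joints'].round(2))
E
python3 - <<'E'
from h import *
delta([.650,.0065,.26])
Q=local('scene')[2].reshape(-1,3)
for c in('scene',):
  for y in np.arange(-.07,.1,.01):
    q=Q[(abs(Q[:,1]-y)<.005)&(abs(Q[:,0])<.035)&(Q[:,2]>.03)&(Q[:,2]<.13)]
    print(round(y,2),len(q),np.percentile(q[:,2],[5,50,95]).round(3) if len(q) else '')
E
```

```text
eef [ 0.4958 -0.3354  0.2573] toolY ang 63.9 tilt [-0.001  0.001 -1.   ] units [ 0.0242  0.7498 -0.0048] j [-0.6   0.28  0.25  1.55  0.   -0.14]
-0.07 17 [0.072 0.073 0.076]
-0.06 7 [0.064 0.073 0.077]
-0.05 12 [0.061 0.073 0.076]
-0.04 14 [0.06  0.072 0.076]
-0.03 9 [0.064 0.071 0.075]
-0.02 1 [0.07 0.07 0.07]
-0.01 1 [0.11 0.11 0.11]
0.0 37 [0.08  0.102 0.115]
0.01 151 [0.082 0.098 0.115]
0.02 63 [0.08  0.083 0.095]
0.03 37 [0.081 0.082 0.086]
0.04 40 [0.081 0.083 0.086]
0.05 50 [0.078 0.083 0.085]
0.06 71 [0.058 0.082 0.085]
0.07 83 [0.057 0.063 0.084]
0.08 105 [0.058 0.078 0.085]
0.09 109 [0.047 0.059 0.084]
```

Emit:
{"op": "carry_out", "data": {"motion": [[0.8,0.003,0.09,0,0,0,0],[0.8,0.003,0.09,0,0,0,0],[0.8,0.003,0.09,0,0,0,0],[0.8,0.003,0.09,0,0,0,0],[0.8,0.003,0.09,0,0,0,0],[0.8,0.003,0.09,0,0,0,0],[0.8,0.003,0.09,0,0,0,0],[0.8,0.003,0.08,0,0,0,0],[0.8,0,0.04,0.07,0,0,0],[0.8,0,0,0.07,0,0,0],[0.8,0,0,0.04,0,0,0],[0.8,0,0,0,0,0,0]]}}

```text
time: 11.28
eef_pos: [0.6486, 0.0066, 0.1657]
orientation: [-0.709, -3.056, 0.001]
wrist_force: [-0.8, -0.2, 0.6]
opening: 0.801
grasp_force: 0.0
```

Run:
```python
from h import *
delta([.650,.0065,.055])
p,d=bot.snapshot('scene'); cv2.imwrite('pics/d.png',cv2.resize(p[90:270,180:340],None,fx=3.3,fy=3.3))
w=world('scene',np.ones((420,560),bool),d)
B=np.array([.650,.0065]); a=np.deg2rad(64); ey=np.array([np.cos(a),np.sin(a)]); ex=np.array([-np.sin(a),np.cos(a)])
X=np.c_[(w[:,:2]-B)@ex,(w[:,:2]-B)@ey,w[:,2]]
for z in np.arange(.09,.3,.01):
    for sg in(-1,1):
        q=X[(abs(X[:,2]-z)<.005)&(abs(X[:,0])<.03)&(X[:,1]*sg>.0)&(X[:,1]*sg<.062)]
        if len(q)>2: print(round(z,2),sg,len(q),(np.percentile(q[:,:2],[5,50,95],axis=0)*1000).round().tolist())
```

```text
eef [0.6486 0.0066 0.1657] toolY ang 63.9 tilt [-0.004  0.    -1.   ] units [-0.0034  0.0015  0.2214] j [0.01 0.37 0.18 1.38 0.   0.47]
0.09 -1 11 [[13.0, -12.0], [18.0, -6.0], [19.0, -1.0]]
0.09 1 29 [[-2.0, 4.0], [11.0, 15.0], [21.0, 20.0]]
0.1 -1 29 [[-9.0, -14.0], [7.0, -6.0], [18.0, -1.0]]
0.1 1 51 [[-9.0, 1.0], [9.0, 9.0], [19.0, 18.0]]
0.11 -1 14 [[-11.0, -12.0], [-0.0, -6.0], [14.0, -2.0]]
0.11 1 15 [[-11.0, 2.0], [-2.0, 7.0], [17.0, 16.0]]
0.2 -1 16 [[-9.0, -41.0], [7.0, -36.0], [15.0, -35.0]]
0.2 1 11 [[7.0, 35.0], [12.0, 39.0], [14.0, 43.0]]
0.21 -1 26 [[-4.0, -46.0], [10.0, -37.0], [17.0, -34.0]]
0.21 1 27 [[-3.0, 34.0], [8.0, 42.0], [13.0, 47.0]]
0.22 -1 22 [[-5.0, -47.0], [9.0, -37.0], [14.0, -35.0]]
0.22 1 25 [[-2.0, 34.0], [8.0, 41.0], [14.0, 47.0]]
0.23 -1 24 [[-7.0, -46.0], [8.0, -36.0], [16.0, -34.0]]
0.23 1 19 [[3.0, 36.0], [11.0, 41.0], [13.0, 47.0]]
0.24 -1 33 [[2.0, -59.0], [11.0, -45.0], [15.0, -36.0]]
0.24 1 37 [[-9.0, 34.0], [11.0, 44.0], [16.0, 59.0]]
0.25 -1 49 [[-4.0, -59.0], [10.0, -50.0], [17.0, -29.0]]
0.25 1 51 [[-7.0, 30.0], [11.0, 42.0], [16.0, 60.0]]
0.26 -1 40 [[-4.0, -61.0], [12.0, -35.0], [19.0, -4.0]]
0.26 1 71 [[-12.0, 8.0], [10.0, 33.0], [20.0, 59.0]]
0.27 -1 62 [[-0.0, -61.0], [12.0, -25.0], [20.0, -4.0]]
0.27 1 53 [[-12.0, 3.0], [14.0, 27.0], [20.0, 57.0]]
0.28 -1 53 [[7.0, -60.0], [14.0, -22.0], [22.0, -1.0]]
0.28 1 57 [[8.0, 3.0], [15.0, 25.0], [21.0, 60.0]]
0.29 -1 84 [[4.0, -59.0], [12.0, -28.0], [20.0, -4.0]]
0.29 1 89 [[4.0, 4.0], [12.0, 30.0], [22.0, 58.0]]
```

View pics/d.png

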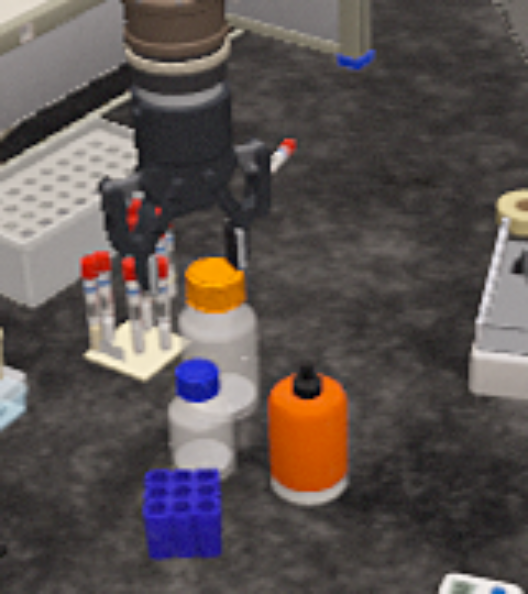

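The gripper at crop (185,190) is straddling the blue cap at (197,380), with both fingers about ±35 mm from it. The fingertips show at about z 0.197, which confirms the ~20 mm z offset. I'll descend and grip.

Emit:
{"op": "carry_out", "data": {"motion": [[0.8,-0.003,0.0015,0.05,0,0,0],[0.8,0,0,0.06,0,0,0],[0.8,0,0,0.06,0,0,0],[0.8,0,0,0.04,0,0,0],[0.8,0,0,0.021,0,0,0],[0.8,0,0,0,0,0,0],[0.4,0,0,0,0,0,0],[0.3,0,0,0,0,0,0],[0.2,0,0,0,0,0,0],[0.2,0,0,0,0,0,0],[0.2,0,0,0,0,0,0]]}}

```text
time: 12.7
eef_pos: [0.6527, 0.0065, 0.0539]
orientation: [0.707, 3.058, 0.001]
wrist_force: [-0.7, 0.7, 6.1]
opening: 0.454
grasp_force: 60.4
```

Emit:
{"op": "carry_out", "data": {"motion": [[0.2,0,0,-0.02,0,0,0],[0.2,0,0,-0.06,0,0,0],[0.2,0,0,-0.08,0,0,0],[0.2,0,0,-0.08,0,0,0],[0.2,0,0,-0.08,0,0,0],[0.2,0,0,-0.08,0,0,0],[0.2,0,0,-0.02,0,0,0],[0.2,0,0,0,0,0,0]]}}

```text
time: 13.7
eef_pos: [0.6517, 0.0064, 0.2619]
orientation: [-0.708, -3.061, 0.0]
wrist_force: [0.7, -0.1, -2.0]
opening: 0.449
grasp_force: 60.6
```

Run:
```python
from h import *
np.set_printoptions(precision=3,suppress=True)
P=C+R@[0,-.045]; s=bot.get_state(); print(P,s['wrist_force'],s['opening'])
delta([*P,s['eef_pos'][2]])
for cam in('scene','top'):
    p,d=bot.snapshot(cam); cv2.imwrite(f'pics/{cam}3.png',p)
    for n in('bottle_center','bottle_250','orange_bottle','block_c'):
        for r in bot.trace(cam,n)[:2]:
            w=world(cam,r['mask'],d)
            if len(w): print(cam,n,round(r['p'],2),np.round(r['bbox']),*[np.percentile(w,q,axis=0) for q in(3,50,97)])
cv2.imwrite('pics/e.png',cv2.resize(cv2.imread('pics/scene3.png')[20:270,170:350],None,fx=2.3,fy=2.3))
```

```text
[ 0.504 -0.354] [ 0.685 -0.098 -2.037] 0.4487816996354072
eef [0.652 0.006 0.262] toolY ang 64.0 tilt [-0. -0. -1.] units [-0.051 -0.778  0.   ] j [ 0.01  0.39  0.42  1.6  -0.    0.46]
scene bottle_center 0.71 [235. 152.  24.  49.] [ 0.621 -0.007  0.212] [0.636 0.022 0.263] [0.666 0.036 0.313]
scene bottle_250 0.58 [247. 194.  21.  46.] [ 0.658 -0.094  0.003] [ 0.676 -0.055  0.077] [ 0.714 -0.04   0.143]
scene bottle_250 0.36 [235. 244.  28.  28.] [ 0.57  0.05 -0.  ] [0.6   0.098 0.04 ] [0.646 0.125 0.049]
scene orange_bottle 0.6 [274. 223.  26.  40.] [ 0.529 -0.039  0.009] [ 0.548 -0.006  0.068] [0.582 0.007 0.11 ]
scene orange_bottle 0.6 [180. 324.  33.  34.] [0.501 0.342 0.021] [0.531 0.377 0.04 ] [0.569 0.409 0.045]
scene block_c 0.95 [235. 246.  24.  25.] [0.57  0.063 0.004] [0.599 0.099 0.041] [0.637 0.125 0.049]
scene block_c 0.74 [180. 324.  34.  33.] [0.501 0.343 0.023] [0.531 0.377 0.041] [0.568 0.409 0.045]
top bottle_center 0.27 [146. 243.  76.  59.] [0.432 0.224 0.005] [0.493 0.297 0.017] [0.568 0.399 0.023]
top bottle_250 0.78 [296. 188.  23.  29.] [ 0.66  -0.107  0.027] [ 0.677 -0.08   0.115] [ 0.711 -0.057  0.145]
top bottle_250 0.32 [377. 270.  86.  62.] [ 0.414 -0.408  0.003] [ 0.484 -0.307  0.075] [ 0.558 -0.217  0.096]
top block_c 0.8 [130. 228.  29.  26.] [0.506 0.338 0.017] [0.537 0.372 0.039] [0.572 0.406 0.046]
```

View pics/e.png

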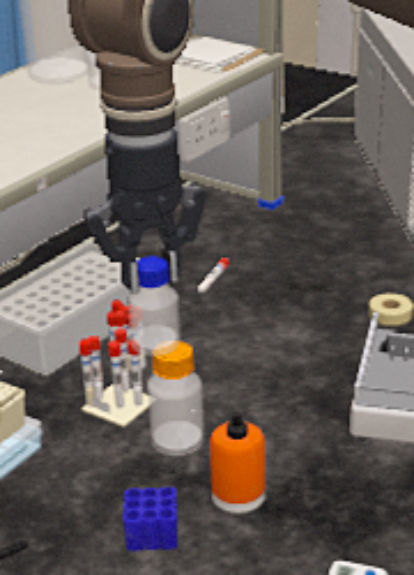

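The bottle at crop (152,300) hangs upright, gripped by its cap, and the neighbours haven't moved. Now to the pad.

Emit:
{"op": "carry_out", "data": {"motion": [[0.2,-0.005,-0.05,0,0,0,0],[0.2,-0.006,-0.09,0,0,0,0],[0.2,-0.006,-0.09,0,0,0,0],[0.2,-0.006,-0.09,0,0,0,0],[0.2,-0.006,-0.09,0,0,0,0],[0.2,-0.006,-0.09,0,0,0,0],[0.2,-0.006,-0.09,0,0,0,0],[0.2,-0.006,-0.09,0,0,0,0],[0.2,-0.004,-0.068,0,0,0,0],[0.2,0,-0.03,0,0,0,0],[0.2,0,0,0.06,0,0,0],[0.2,0,0,0,0,0,0]]}}

```text
time: 15.7
eef_pos: [0.5024, -0.3536, 0.2303]
orientation: [-0.707, -3.057, -0.003]
wrist_force: [0.3, -0.1, -1.4]
opening: 0.453
grasp_force: 60.7
```

Run:
```python
from h import *
np.set_printoptions(precision=3,suppress=True)
s=bot.get_state(); print(s['wrist_force'])
delta([.504,-.354,.130])
p,d,L=local('scene')
r=bot.trace('scene','bottle_center')[0]; m=r['mask']; q=L[m]; q=q[~np.isnan(q[:,0])]
print(r['p'],np.round(r['bbox']),np.percentile(q,[3,50,97],axis=0))
b=q[q[:,2]<np.nanpercentile(q[:,2],50)]
Q=L.reshape(-1,3)
pad=Q[(abs(Q[:,0])<.045)&(Q[:,1]>-.095)&(Q[:,1]<-.005)&(Q[:,2]>.068)&(Q[:,2]<.08)]
print('pad',len(pad),np.percentile(pad,[3,50,97],axis=0))
cv2.imwrite('pics/f.png',cv2.resize(p[60:240,250:420],None,fx=3.2,fy=3.2))
```

```text
[ 0.308 -0.132 -1.403]
eef [ 0.502 -0.354  0.23 ] toolY ang 63.9 tilt [-0.003  0.003 -1.   ] units [-0.004  0.001  0.201] j [-0.61  0.31  0.23  1.5   0.   -0.16]
0.7 [352. 124.  24.  38.] [[-0.029 -0.045  0.183]
 [-0.006 -0.022  0.23 ]
 [ 0.021 -0.011  0.281]]
pad 56 [[-0.032 -0.077  0.07 ]
 [-0.013 -0.06   0.073]
 [ 0.032 -0.026  0.077]]
```

View pics/f.png

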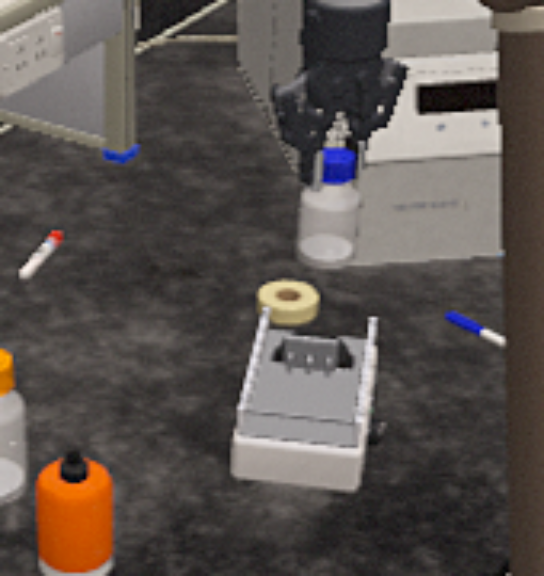

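Emit:
{"op": "carry_out", "data": {"motion": [[0.2,-0.004,0,0.05,0,0,0],[0.2,0,0,0.06,0,0,0],[0.2,0,0,0.05,0,0,0],[0.2,0,0,0.028,0,0,0],[0.2,0,0,0,0,0,0]]}}

```text
time: 16.42
eef_pos: [0.5056, -0.3548, 0.1383]
orientation: [-0.707, -3.06, -0.0]
wrist_force: [0.3, -0.7, -1.5]
opening: 0.453
grasp_force: 60.7
```

Emit:
{"op": "carry_out", "data": {"motion": [[0.2,0,0,0.01,0,0,0],[0.2,0,0,0.008,0,0,0],[0.2,0,0,0,0,0,0]]}}

```text
time: 16.8
eef_pos: [0.5055, -0.3552, 0.1294]
orientation: [0.708, 3.061, 0.0]
wrist_force: [0.6, 0.9, -1.2]
opening: 0.45
grasp_force: 60.7
```

Emit:
{"op": "carry_out", "data": {"motion": [[0.2,0,0,0.006,0,0,0],[0.2,0,0,0.004,0,0,0],[0.2,0,0,0,0,0,0]]}}

```text
time: 17.18
eef_pos: [0.5057, -0.3554, 0.1247]
orientation: [0.708, 3.06, -0.001]
wrist_force: [-1.0, 0.7, 3.5]
opening: 0.454
grasp_force: 60.9
```

Emit:
{"op": "carry_out", "data": {"motion": [[0.2,0,0,0.006,0,0,0],[0.2,0,0,0.004,0,0,0],[0.2,0,0,0.002,0,0,0],[0.2,0,0,0,0,0,0]]}}

```text
time: 17.68
eef_pos: [0.506, -0.3555, 0.1198]
orientation: [0.707, 3.059, -0.001]
wrist_force: [-1.7, 1.3, 10.5]
opening: 0.448
grasp_force: 62.1
```

Emit:
{"op": "carry_out", "data": {"motion": [[0.2,0,0,0.002,0,0,0],[0.2,0,0,0,0,0,0],[0.2,0,0,0,0,0,0],[0.2,0,0,0,0,0,0],[0.2,0,0,0,0,0,0],[0.2,0,0,0,0,0,0],[0.2,0,0,0,0,0,0],[0.2,0,0,0,0,0,0],[0.2,0,0,0,0,0,0],[0.2,0,0,0,0,0,0],[0.2,0,0,0,0,0,0],[0.2,0,0,0,0,0,0]]}}

```text
time: 19.18
eef_pos: [0.5061, -0.3555, 0.1198]
orientation: [0.707, 3.058, -0.002]
wrist_force: [-2.5, 2.1, 15.1]
opening: 0.449
grasp_force: 62.2
```

Run:
```python
from h import *
np.set_printoptions(precision=3,suppress=True)
s=bot.get_state(); print(s['wrist_force'],s['eef_pos'])
for c in('scene','top'):
    p,d,L=local(c)
    for r in bot.trace(c,'bottle_center')[:1]:
        q=L[r['mask']]; q=q[~np.isnan(q[:,0])]
        print(c,r['p'],np.round(r['bbox']),np.percentile(q,[3,50,97],axis=0))
        for lo,hi in((.08,.1),(.1,.12),(.12,.14),(.155,.175)):
            k=q[(q[:,2]>lo)&(q[:,2]<hi)]; print(lo,len(k),np.percentile(k,[4,50,96],axis=0)[:, :2].ravel() if len(k) else '')
    if c=='scene': cv2.imwrite('pics/g.png',cv2.resize(p[80:220,290:410],None,fx=4,fy=4))
```

```text
[-2.457  2.14  15.13 ] [ 0.506 -0.356  0.12 ]
scene 0.94 [347. 152.  19.  28.] [[-0.025 -0.05   0.104]
 [-0.003 -0.028  0.132]
 [ 0.023 -0.015  0.171]]
0.08 2 [-0.019 -0.027 -0.    -0.027  0.018 -0.026]
0.1 90 [-0.026 -0.036 -0.001 -0.022  0.024 -0.014]
0.12 129 [-0.025 -0.045 -0.003 -0.026  0.023 -0.016]
0.155 82 [-0.017 -0.057 -0.003 -0.033  0.008 -0.023]
top 0.89 [395. 266.  20.  23.] [[-0.025 -0.049  0.076]
 [-0.006 -0.029  0.13 ]
 [ 0.021 -0.019  0.171]]
0.08 42 [-0.023 -0.036 -0.002 -0.022  0.024 -0.019]
0.1 44 [-0.025 -0.036 -0.004 -0.022  0.019 -0.019]
0.12 118 [-0.024 -0.051 -0.009 -0.028  0.017 -0.02 ]
0.155 60 [-0.015 -0.044 -0.005 -0.034  0.006 -0.03 ]
```

View pics/g.png

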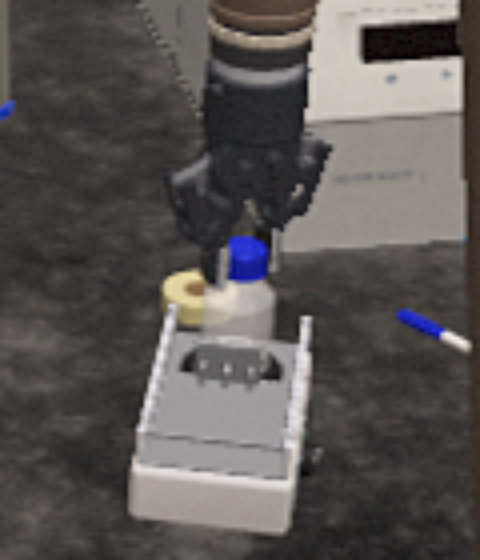

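The bottle at crop (240,290) stands upright on the pad, about 1–2 mm off centre. The pad is against its stop: z no longer changes while the force rises to about 15 N, held for more than 1.5 s. Now lift and carry to the tray.

Emit:
{"op": "carry_out", "data": {"motion": [[0.2,0,0,-0.02,0,0,0],[0.2,0,0,-0.05,0,0,0],[0.2,0,0,-0.08,0,0,0],[0.2,0,0,-0.08,0,0,0],[0.2,0,0,-0.07,0,0,0],[0.2,0.025,0.046,0,0,0,0],[0.2,0.05,0.093,0,0,0,0],[0.2,0.05,0.093,0,0,0,0],[0.2,0.05,0.093,0,0,0,0],[0.2,0.05,0.093,0,0,0,0],[0.2,0.05,0.093,0,0,0,0],[0.2,0.05,0.093,0,0,0,0]]}}

```text
time: 20.88
eef_pos: [0.4915, -0.0109, 0.2665]
orientation: [-0.708, -3.059, 0.0]
wrist_force: [0.7, 0.2, -1.3]
opening: 0.452
grasp_force: 60.8
```

Emit:
{"op": "carry_out", "data": {"motion": [[0.2,0.05,0.093,0,0,0,0],[0.2,0.05,0.093,0,0,0,0],[0.2,0.05,0.093,0,0,0,0],[0.2,0.05,0.093,0,0,0,0],[0.2,0.05,0.093,0,0,0,0],[0.2,0.025,0.046,0,0,0,0],[0.2,0,0,0,0,0,0],[0.2,0,0,0,0,0,0]]}}

```text
time: 21.88
eef_pos: [0.4806, 0.2769, 0.2667]
orientation: [-0.708, -3.06, 0.002]
wrist_force: [-1.1, 1.4, -1.4]
opening: 0.451
grasp_force: 60.7
```

Run:
```python
from h import *
np.set_printoptions(precision=3,suppress=True)
delta([.480,.277,.078])
for c in('scene','top'):
    p,d=bot.snapshot(c)
    r=bot.trace(c,'bottle_center')[:1]
    for x in r:
        w=world(c,x['mask'],d); print(c,x['p'],np.percentile(w,[3,50,97],axis=0))
```

```text
eef [0.481 0.277 0.267] toolY ang 64.0 tilt [-0.001 -0.001 -1.   ] units [0.001 0.    0.377] j [ 0.52  0.19  0.16  1.54 -0.    0.98]
scene 0.94 [[0.45  0.125 0.01 ]
 [0.465 0.291 0.272]
 [0.614 0.306 0.319]]
top 0.75 [[0.451 0.245 0.218]
 [0.473 0.259 0.274]
 [0.504 0.293 0.363]]
```

Emit:
{"op": "carry_out", "data": {"motion": [[0.2,0,0,0.05,0,0,0],[0.2,0,0,0.09,0,0,0],[0.2,0,0,0.09,0,0,0],[0.2,0,0,0.08,0,0,0],[0.2,0,0,0.05,0,0,0],[0.2,0,0,0.018,0,0,0],[0.2,0,0,0,0,0,0]]}}

```text
time: 22.95
eef_pos: [0.4809, 0.277, 0.0785]
orientation: [-0.709, -3.06, 0.0]
wrist_force: [0.7, 0.9, -0.5]
opening: 0.449
grasp_force: 60.8
```

Emit:
{"op": "carry_out", "data": {"motion": [[0.2,0,0,0.006,0,0,0],[0.2,0,0,0.004,0,0,0],[0.2,0,0,0,0,0,0]]}}

```text
time: 23.32
eef_pos: [0.4809, 0.2775, 0.0737]
orientation: [0.708, 3.06, 0.001]
wrist_force: [0.3, 0.5, -1.6]
opening: 0.453
grasp_force: 60.8
```

Emit:
{"op": "carry_out", "data": {"motion": [[0.2,0,0,0.003,0,0,0],[0.2,0,0,0.002,0,0,0],[0.2,0,0,0,0,0,0]]}}

```text
time: 23.7
eef_pos: [0.4811, 0.2777, 0.0719]
orientation: [0.708, 3.06, 0.002]
wrist_force: [-1.3, 0.3, 5.6]
opening: 0.452
grasp_force: 61.7
```

Emit:
{"op": "carry_out", "data": {"motion": [[0.5,0,0,0,0,0,0],[0.6,0,0,0,0,0,0],[0.75,0,0,0,0,0,0],[0.75,0,0,0,0,0,0],[0.75,0,0,-0.02,0,0,0],[0.75,0,0,-0.06,0,0,0],[0.75,0,0,-0.08,0,0,0],[0.75,0,0,-0.08,0,0,0],[0.75,0,0,-0.08,0,0,0],[0.75,0,0,-0.08,0,0,0],[0.75,0,0,0,0,0,0],[0.75,0,0,0,0,0,0]]}}

```text
time: 25.2
eef_pos: [0.4807, 0.2774, 0.2706]
orientation: [-0.708, -3.061, -0.0]
wrist_force: [-0.3, -0.1, -1.1]
opening: 0.749
grasp_force: 0.0
```

Run:
```python
from h import *
np.set_printoptions(precision=3,suppress=True)
print(bot.get_state()['wrist_force'],bot.get_state()['opening'])
for c in('scene','top'):
    p,d,L=local(c)
    if c=='scene': cv2.imwrite('pics/i.png',p)
    for x in bot.trace(c,'bottle_center')[:1]:
        w=world(c,x['mask'],d); print(c,x['p'],np.percentile(w,[3,50,97],axis=0))
    Q=L.reshape(-1,3); t=Q[(abs(Q[:,0])<.03)&(abs(Q[:,1])<.09)&(Q[:,2]>.095)&(Q[:,2]<.12)]; print('tab',np.median(t,0))
    t=Q[(abs(Q[:,0])<.03)&(Q[:,1]<-.02)&(Q[:,1]>-.075)&(Q[:,2]>.05)&(Q[:,2]<.12)]; print('pad',np.median(t,0))
```

```text
[-0.31  -0.06  -1.122] 0.7486314531849633
scene 0.58 [[0.451 0.264 0.02 ]
 [0.466 0.293 0.081]
 [0.495 0.307 0.124]]
tab [0.    0.008 0.106]
pad [-0.022 -0.062  0.074]
top 0.59 [[0.454 0.25  0.028]
 [0.475 0.263 0.086]
 [0.503 0.284 0.125]]
tab [0.001 0.005 0.111]
pad [-0.    -0.046  0.073]
```

View pics/i.png

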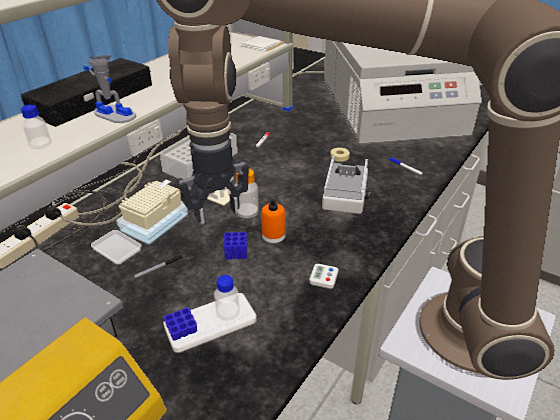

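The bottle at (227,298) stands upright on the tray's free end. The cover is open with the tab at +5–8 mm, the pad is up at 74 mm, the bystanders are in place and the gripper is clear.

```bash
python3 -c "
from workcell import bot
print(bot.job_done())"
```

```text
the job is handed in; nothing more can be done
None
```

I pushed the cover fully open, held the bottle pressing the pad at its stop for over 1.5 s, and left it upright on the tray's free end with the cover still open; the job is handed in at about 25 s of 61 s, and no verdict came back.

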